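# Shut the sample kit's drawer and lift the kit level by its handle

## Task

The small portable sample kit stands in its dock with its drawer left open: push the drawer fully home until it clicks in, while the kit still stands in the dock. Then take the kit by its carrying handle, lift it straight up until its underside is about 15 cm above the worktop, and finish while holding it there, level and steady, with the drawer still shut and nothing else carrying it. Leave the beaker, the reagent bottle and the dish standing where they are.

Things in the scene. Friction and masses are not known exactly. Their poses are not given: they have to be found in the camera images.
- kit: all sizes in mm. Portable sample kit: white plastic box 150 deep (x) x 140 wide (y) x 75 high (z) with a grey drawer in its front (-x) face and a carrying handle on top; 127 high over the handle. About 0.5 to 0.75 kg in all, loose; with the drawer home its centre of mass within about 3 mm of straight below the handle. Origin at the centre of its underside, z up, x from the drawer side to the back.
- kit_handle (a point): centre of the kit's handle bar, 117 above the kit's underside. The bar is grey, 16 thick (kit x) x 20 high x 108 long (kit y), on a post at each end, 88 clear between the posts; its underside is 32 above the top of the box.
- kit_drawer (a joint): how far the drawer is open, m: 0 = fully home, 0.075 = fully out. It slides along the kit's x axis; it moves with about 0.7 N; from 11 to 5 mm before home a sprung detent resists (about 3 N in all), then pulls it home against its stop and keeps it there until pulled with about 3 N.
- kit_pull (a point): middle of the foremost edge of the drawer's finger pull, moves with the drawer: a bar 60 long (kit y), 10 high, standing 13 proud of the drawer front, 50 above the kit's underside; with the drawer home it is 90 in front (kit -x) of the kit's origin. The flat drawer front behind it is 130 wide x 58 high.
- dock: fixed grey dock plate on the worktop, 166 x 156 mm, 6 thick, with a rim up to 14 above the worktop; the kit stands on its plate within the rim with 3 mm play on every side, so the rim keeps the kit from sliding when the drawer is pushed. Origin at the centre of its underside, x as the kit's x at the start.
- beaker: bystander: clear plastic beaker, 71 across, 84 high, beside the kit (+y side); origin at the centre of its underside
- reagent_bottle: bystander: white reagent bottle with a white cap, 58 across, 117 high, beside the kit (-y side); origin at the centre of its underside
- dish: bystander: flat round culture dish, 91 across, 16 high, lying in front of the kit to the +y side; origin at the centre of its underside

How it is judged:
On the way:
1. the drawer is fully home (within 4 mm) while the kit still stands in its dock (value of joint kit_drawer below 0.004 m and z of kit in the frame of dock below 0.012 m), for 0.2 s.
At the end, for the whole second after the job is handed in: Fingers on the kit, grip point within 45 mm of the handle bar's middle; underside 10 to 20 cm above the worktop, within 6 cm sideways of the dock; tilt under 0.12 rad; at rest (0.02 m/s, 0.15 rad/s); off the dock; drawer within 4 mm of home; beaker, bottle and dish upright (height (world z) of kit between 0.1 and 0.2 m and horizontal distance between kit and dock below 0.06 m and angle between kit's own z axis and vertical below 0.12 rad and linear speed of kit below 0.02 m/s and angular speed of kit below 0.15 rad/s and value of joint kit_drawer below 0.004 m and contact force between the fingers and kit above 2 N and contact force between kit and dock below 0.1 N and distance between the grasp point and kit_handle below 0.045 m and angle between each of beaker, reagent_bottle, dish's own z axis and vertical below 0.15 rad); the arm keeps its last pose, push and grip.
It fails at once if the kit is tipped by more than 0.4 rad (angle between kit's own z axis and vertical above 0.4 rad).
It fails at once if the beaker is pushed more than 25 mm from its place (distance of beaker from where it was at the start of the episode above 0.025 m).
It fails at once if the reagent bottle is pushed more than 25 mm from its place (distance of reagent_bottle from where it was at the start of the episode above 0.025 m).
It fails at once if the dish is pushed more than 25 mm from its place (distance of dish from where it was at the start of the episode above 0.025 m).
It also fails if it takes over 45 s, if anything falls off the work surface, if the arm or the gripper's body presses on something with over 40 N, if the wrist force passes 120 N, or if a joint passes its speed limit or range.

## Robot

A 7-joint arm with a two-finger parallel gripper is mounted at the origin on a cart in front of the work surface, level with it; the furniture and walls round the work are solid. World frame = base frame: x ahead of the robot, y to its left, z up, the work surface at z = 0. Lengths are in m, angles in rad, forces in N, time in s.
With the tool pointing down it reaches from about 0.425 to 0.925 m from the base axis. Payload 6.8 kg.
Tool frame: the origin (TCP) lies at the very end of the fingers, on their centre line; the grasp point (between the pads) lies 19 mm behind it; z points along the fingers, y is the line along which they close (so a half turn about z gives the same grasp; the last joint's range is limited). The gripper opens to 85 mm and grips with 20 to 120 N. Pads are 22 mm wide; open, the fingers measure 114 mm over their backs; the gripper's body (76 mm by 85 mm) begins 54 mm behind the grasp point. The pads swing forward as they close: fully open they stand 13 mm farther back than shut.
Start: joints at [-1.375, 0.477, 0.022, 1.555, -0.011, 1.109, -0.083], TCP at [0.202, 0.644, 0.202] pointing down, gripper open.
Joint ranges: [-2.96, 2.96], [-0.34, 2.1], [-1.41, 1.46], [0.24, 2.44], [-1.37, 4.51], [0.17, 1.92], [-2.96, 2.96]. Speed limits (rad/s): [2.39, 2.39, 3.14, 3.14, 3.14, 3.14, 3.14].

## Interface

Orientations are given as a unit quaternion [w, x, y, z].
In Python, from station import bot gives the robot as it stands. The module is installed in compiled form; this text tells all that it offers.
- The arm moves only by the shell command python3 -m jog 'ROWS' [OPENING] [FORCE]. ROWS is JSON, a list of rows, each a list of 4 numbers: the shift along the tool's x, y, z in cm, then the turn about the tool's z in rad. In form: [[x, y, z, spin], ...]. A call has 1 to 20 rows; each row is the pose to reach, as a shift and turn from the pose commanded when the call began, along the tool's axes at that moment; what a row does not reach only later rows make up. A row lasts 1/12 s, in which the tool goes at most 41.7 mm and 7.16 degrees, less where a joint would pass 70% of its speed; a pose out of reach is approached as far as the arm can. A call with a gripper value outside its range is refused whole. OPENING is the closure, from -1 (fully open) to 1 (shut), set as the call begins (- or left out, the last holds). The fingers move at their own pace and stop on an object; FORCE is the grip in N (left out, the last holds). Time passes only in rows, so rows that repeat a pose let the fingers close. It gives the time, the measured TCP pose, the force, the opening and the grip force at its end, in the units of the state.
- bot.get_obs(): the state, without advancing time (a new reading comes with each control period).
- bot.read_camera(name): name is "scene" or "top" or "wrist"; returns a dict with "pixels" (384x512x3 uint8, red, green, blue), "depth" (384x512 float32, m along the optical axis (not along the pixel's ray), 0 where there is no reading), "fovy" (degrees; the focal length in pixels is half the picture's height over the tangent of half this angle, whatever the lens; pixels are square), "cx", "cy" (the principal point, pixels), "pose" (4x4, takes a point from camera to world coordinates). Camera axes: x right, y down, z forward; pixel columns grow to the right and rows downward; lengths in m; the calibration is good to about 2 mm. The wrist camera is an equidistant fisheye: a pixel r from the principal point sees the ray r / f radians off the axis. A picture is of the moment at which its call begins.
- bot.hand_in(): hands the job in; it is judged then, once.
The state is a dict: "t": time; "q": joint angles; "joint_vel": joint speeds; "joint_torque": joint torques, N m; "eef_pos": TCP position; "tool_rot": TCP orientation; "contact_force": force on the tool from outside, world axes, zero at the start; "torque": the same for the moment, N m; "gripper_width": opening from 0.0 (shut) to 1.0 (fully open); "grasp_force": force on a finger pad.
Only numpy, scipy, OpenCV 4.12 (cv2) and the standard library are available. Lean on these libraries where they do the work, as an engineer would, in place of code of your own. Each camera call takes 0.05 s, during which the arm holds its last target. There are 200 camera calls.

## Working session

There is one attempt and no reset: what is moved stays moved. The work goes in short steps, Python scripts to look and compute and a shell command to move; the robot and the scene stay as the last step left them, time stands still between calls to the robot, and variables do not carry over. Pictures are saved under pics/ and viewed, at most 11 in all, crops included, and the job is handed in when it is done.

```bash
mkdir -p pics; python3 - <<'E'
from station import bot
import cv2,numpy as np
o=bot.get_obs();print({k:np.round(v,3) for k,v in o.items()})
for n in("scene","top"):
    c=bot.read_camera(n);cv2.imwrite(f"pics/{n}0.png",c["pixels"][...,::-1]);print(n,c["fovy"],c["cx"],c["cy"],np.round(c["pose"],3))
    np.savez(f"{n}0.npz",**c)
E
```

```text
{'t': np.float64(0.0), 'q': array([-1.375,  0.478,  0.022,  1.556, -0.012,  1.109, -0.083]), 'joint_vel': array([ 0.   , -0.001, -0.   , -0.   ,  0.002,  0.003, -0.001]), 'joint_torque': array([ 0.0000e+00, -5.9644e+01,  1.6080e+00, -2.8120e+01,  1.3000e-02,
        9.0000e-03,  0.0000e+00]), 'eef_pos': array([0.202, 0.643, 0.201]), 'tool_rot': array([-0.   ,  0.151,  0.988, -0.001]), 'contact_force': array([-0.404, -0.622,  0.302]), 'torque': array([ 0.03 ,  0.003, -0.062]), 'grasp_force': np.float64(0.0), 'gripper_width': np.float64(1.0)}
scene 55.19998930428385 252.28001767656107 195.48755237156058 [[ 0.809 -0.263  0.526  0.062]
 [-0.588 -0.365  0.722 -0.625]
 [ 0.002 -0.893 -0.449  0.543]
 [ 0.     0.     0.     1.   ]]
top 43.97072179655239 255.30483802538558 182.0945888009482 [[ 0.093 -0.969  0.231  0.333]
 [-0.996 -0.09   0.024  0.061]
 [-0.002 -0.232 -0.973  1.165]
 [ 0.     0.     0.     1.   ]]
```

View pics/scene0.png

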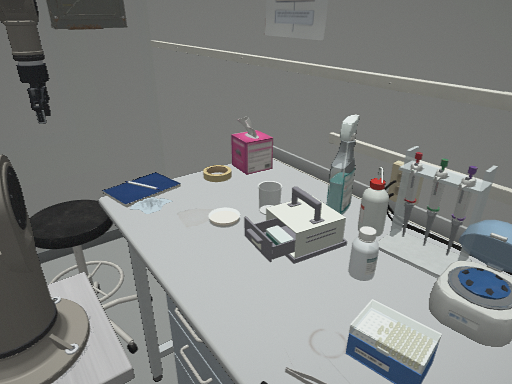

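View pics/top0.png

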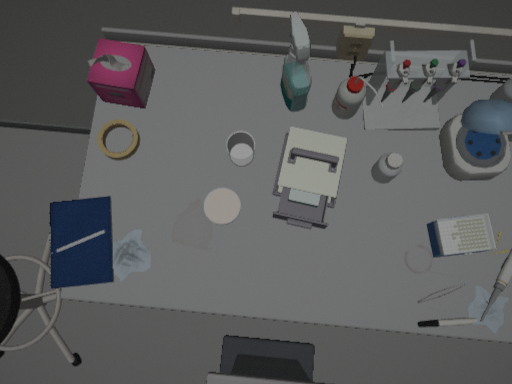

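The scene view shows the kit at about (303,225) with its handle near (308,203) and the open drawer at (268,238). In the top view the handle is at (315,157), the pull at (300,223), the beaker at (241,148), the bottle at (391,165) and the dish at (222,206).

```bash
cat > h.py <<'E'
import numpy as np,cv2
def cloud(c):
    f=192/np.tan(np.radians(float(c["fovy"]))/2);v,u=np.mgrid[:384,:512];d=c["depth"]
    p=np.stack([(u-c["cx"])/f*d,(v-c["cy"])/f*d,d],-1)
    return p@c["pose"][:3,:3].T+c["pose"][:3,3]
E
python3 - <<'E'
from h import *
T=np.load("top0.npz");S=np.load("scene0.npz")
for n,c,r in(("top",T,(265,350,120,235)),("scene",S,(240,350,180,260))):
    P=cloud(c);x0,x1,y0,y1=r;p=P[y0:y1,x0:x1].reshape(-1,3);g=c["pixels"][y0:y1,x0:x1].reshape(-1,3).astype(int)
    dark=g.max(1)<120
    for nm,m in(("handle",dark&(p[:,2]>.112)&(p[:,2]<.15)),("boxtop",(p[:,2]>.068)&(p[:,2]<.092)&(g.min(1)>150)),("drawer",dark&(p[:,2]>.035)&(p[:,2]<.075))):
        q=p[m]
        if len(q)<20: print(n,nm,len(q));continue
        (cx,cy),(w,h),a=cv2.minAreaRect((q[:,:2]*1000).astype(np.float32))
        b=cv2.boxPoints(((cx,cy),(w,h),a))
        print(n,nm,len(q),"c",round(cx),round(cy),"wh",round(w),round(h),round(a,1),"z",np.round(np.percentile(q[:,2],[5,50,95]),3),b.round().tolist())
P=cloud(T)
for nm,u,v in(("beaker",241,148),("bottle",394,159),("dish",222,206),("pull",300,223),("pull",299,224),("front",305,216)):
    print(nm,P[v,u].round(3))
E
python3 - <<'E'
import cv2
a=cv2.imread("pics/top0.png")[115:240,190:420];cv2.imwrite("pics/t1.png",cv2.resize(a,None,fx=3.4,fy=3.4,interpolation=2))
E
```

```text
top handle 397 c 653 -43 wh 107 18 83.0 z [0.12  0.133 0.136] [[638.0, -95.0], [656.0, -97.0], [669.0, 10.0], [651.0, 12.0]]
top boxtop 0
top drawer 452 c 595 -34 wh 139 193 82.5 z [0.038 0.06  0.074] [[491.0, -90.0], [682.0, -115.0], [700.0, 22.0], [509.0, 47.0]]
scene handle 210 c 742 -56 wh 109 198 82.0 z [0.114 0.124 0.133] [[636.0, -96.0], [832.0, -123.0], [847.0, -15.0], [651.0, 12.0]]
scene boxtop 1296 c 630 32 wh 283 216 82.4 z [0.082 0.083 0.085] [[504.0, -94.0], [718.0, -122.0], [756.0, 158.0], [542.0, 187.0]]
scene drawer 1632 c 664 -32 wh 277 312 55.3 z [0.037 0.052 0.073] [[457.0, -57.0], [714.0, -234.0], [871.0, -7.0], [614.0, 171.0]]
beaker [0.695 0.134 0.002]
bottle [ 0.666 -0.225  0.117]
dish [0.538 0.164 0.018]
pull [ 0.507 -0.025  0.065]
pull [ 0.504 -0.024  0.062]
front [ 0.532 -0.04   0.021]
```

View pics/t1.png

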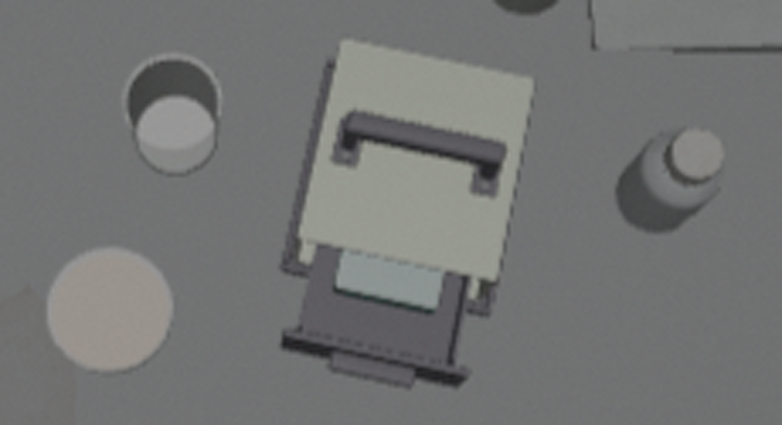

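The crop confirms these positions: handle bar at (653,-43) mm with its top at z of about 0.134 (0.133 expected). Kit yaw is about -7° and the drawer is about 60 mm open. I'm moving to a pose in front of the pull with the fingers shut and the tool y axis along kit x.

```bash
python3 -m jog '[[-33.9,-25.3,0,0.7],[-33.9,-25.3,0,1.39],[-33.9,-25.3,0,1.39],[-33.9,-25.3,0,1.39],[-33.9,-25.3,0,1.39],[-33.9,-25.3,0,1.39],[-33.9,-25.3,0,1.39],[-33.9,-25.3,0,1.39],[-33.9,-25.3,0,1.39],[-33.9,-25.3,0,1.39],[-33.9,-25.3,0,1.39],[-44.3,-55.5,0,1.39],[-44.3,-55.5,0,1.39],[-44.3,-55.5,0,1.39],[-44.3,-55.5,0,1.39],[-44.3,-55.5,0,1.39],[-44.3,-55.5,0,1.39],[-44.3,-55.5,0,1.39],[-44.3,-55.5,0,1.39],[-44.3,-55.5,0,1.39]]' 1 40
python3 -c "
from station import bot
o=bot.get_obs();print(o['q'].round(3),o['eef_pos'].round(4),o['tool_rot'].round(4))"
```

```text
t: 1.77
eef_pos: [0.4578, -0.0244, 0.2024]
tool_rot: [0.001, 0.752, 0.659, -0.0]
contact_force: [-0.3, 0.5, -0.3]
gripper_width: 0.0
grasp_force: 0.0
[-0.668  0.117  0.643  2.084 -0.083  0.965 -0.114] [ 0.4578 -0.0244  0.2024] [ 5.000e-04  7.523e-01  6.588e-01 -3.000e-04]
```

```bash
cat >> h.py <<'E'
def wcloud(c):
    f=192/np.tan(np.radians(float(c["fovy"]))/2);v,u=np.mgrid[:384,:512];d=c["depth"]
    x=u-c["cx"];y=v-c["cy"];r=np.hypot(x,y)+1e-9;t=np.tan(np.minimum(r/f,1.45))
    p=np.stack([x/r*t*d,y/r*t*d,d],-1)
    return p@c["pose"][:3,:3].T+c["pose"][:3,3]
def kitframe(P,o=(.653,-.043),a=-7.2):
    a=np.radians(a);R=np.array([[np.cos(a),np.sin(a)],[-np.sin(a),np.cos(a)]])
    return np.concatenate([(P[...,:2]-o)@R.T,P[...,2:]],-1)
E
python3 - <<'E'
from h import *
from station import bot
c=bot.read_camera("wrist");np.savez("w1.npz",**c);cv2.imwrite("pics/w1.png",c["pixels"][...,::-1])
print(c["fovy"],c["pose"].round(3))
W=kitframe(wcloud(c));T=kitframe(cloud(np.load("top0.npz")));S=kitframe(cloud(np.load("scene0.npz")))
for n,K in(("w",W),("t",T),("s",S)):
    k=K.reshape(-1,3);ok=(abs(k[:,0])<.2)&(abs(k[:,1])<.065)
    b=k[ok&(k[:,2]>.045)&(k[:,2]<.068)&(k[:,0]<-.1)&(abs(k[:,1])<.025)]
    hb=k[ok&(k[:,2]>.120)&(k[:,2]<.15)&(abs(k[:,0])<.03)]
    for q,m in((b,"pull"),(hb,"bar")):
        if len(q)>5: print(n,m,len(q),np.percentile(q,[2,50,98],axis=0).round(3).tolist(), "slope",np.polyfit(q[:,1],q[:,0],1).round(3))
E
```

```text
65.70646984690485 [[ 0.991 -0.125 -0.04   0.468]
 [-0.131 -0.944 -0.302  0.053]
 [ 0.     0.305 -0.952  0.374]
 [ 0.     0.     0.     1.   ]]
w pull 619 [[-0.155, -0.024, 0.057], [-0.148, 0.001, 0.061], [-0.142, 0.024, 0.066]] slope [ 0.006 -0.148]
w bar 1795 [[-0.008, -0.048, 0.121], [-0.005, 0.006, 0.132], [0.007, 0.054, 0.134]] slope [ 0.005 -0.003]
t pull 135 [[-0.155, -0.024, 0.057], [-0.148, 0.0, 0.062], [-0.141, 0.024, 0.067]] slope [-0.002 -0.148]
t bar 378 [[-0.008, -0.051, 0.122], [-0.002, 0.0, 0.133], [0.008, 0.051, 0.137]] slope [ 0.003 -0.001]
s pull 105 [[-0.156, -0.022, 0.047], [-0.149, -0.003, 0.063], [-0.141, 0.024, 0.068]] slope [-0.02  -0.149]
s bar 270 [[-0.009, -0.053, 0.121], [-0.006, -0.008, 0.132], [0.006, 0.052, 0.136]] slope [-0.019 -0.004]
```

View pics/w1.png

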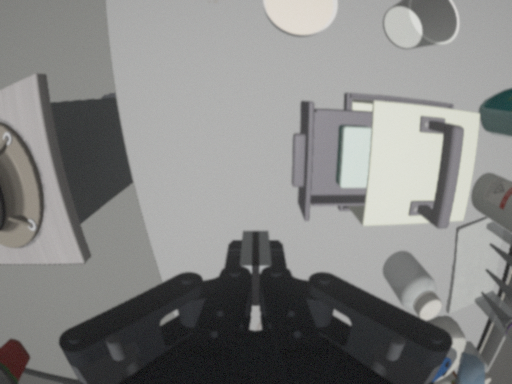

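The wrist view shows the pull at (299,160), the bar at (449,175), and a clear path for the fingers. All three views put the pull edge at kit x -155 mm, so the drawer is about 65 mm open. Next I lower and push.

```bash
python3 -m jog '[[0.6,0,4,0],[0.6,0,8,0],[0.6,0,12,0],[0.6,0,15.5,0],[0.6,0,15.5,0],[0.6,1,15.5,0],[0.6,2,15.5,0],[0.6,3,15.5,0],[0.6,3.8,15.5,0],[0.6,4.6,15.5,0],[0.6,5.4,15.5,0],[0.6,6.2,15.5,0],[0.6,7,15.5,0],[0.6,7.6,15.5,0],[0.6,8.0,15.5,0],[0.6,8.3,15.5,0],[0.6,8.5,15.5,0],[0.6,8.5,15.5,0]]' 1 40
```

```text
t: 3.32
eef_pos: [0.5439, -0.0226, 0.0471]
tool_rot: [-0.0, 0.749, 0.662, -0.0]
contact_force: [0.1, -0.3, 0.0]
gripper_width: -0.002
grasp_force: 0.0
```

```bash
python3 -m jog '[[0,0.2,0,0],[0,0.4,0,0],[0,0.6,0,0],[0,0.7,0,0],[0,0.8,0,0],[0,0.8,0,0]]' 
python3 - <<'E'
from h import *
from station import bot
for n in("top","scene"):
    c=bot.read_camera(n);k=kitframe(cloud(c)).reshape(-1,3)
    q=k[(abs(k[:,1])<.029)&(k[:,2]>.05)&(k[:,2]<.066)&(k[:,0]<-.07)&(k[:,0]>-.17)];print(n,len(q),np.percentile(q,[2,50,98],axis=0).round(3).tolist())
cv2.imwrite("pics/s2.png",cv2.resize(c["pixels"][130:290,200:400,::-1],None,fx=3,fy=3,interpolation=2))
E
```

```text
t: 3.82
eef_pos: [0.5518, -0.0235, 0.0472]
tool_rot: [0.0, 0.749, 0.662, 0.0]
contact_force: [-0.0, 0.3, 0.2]
gripper_width: -0.002
grasp_force: 0.0Traceback (most recent call last):
  File "<stdin>", line 5, in <module>
    return _quantile_unchecked(
        a, q, axis, out, overwrite_input, method, keepdims, weights)
    return _ureduce(a,
                    func=_quantile_ureduce_func,
    ...<5 lines>...
                    overwrite_input=overwrite_input,
                    method=method)
    r = func(a, **kwargs)
    result = _quantile(arr,
                       quantiles=q,
    ...<2 lines>...
                       out=out,
                       weights=wgt)
    slices_having_nans = np.isnan(arr[-1, ...])
                                  ~~~^^^^^^^^^
IndexError: index -1 is out of bounds for axis 0 with size 0
```

```bash
python3 -m jog '[[0,0.2,0,0],[0,0.4,0,0],[0,0.6,0,0],[0,0.6,0,0]]' 
python3 - <<'E'
from h import *
from station import bot
c=bot.read_camera("scene")
cv2.imwrite("pics/s2.png",cv2.resize(c["pixels"][130:290,200:400,::-1],None,fx=3,fy=3,interpolation=2))
E
```

```text
t: 4.2
eef_pos: [0.5582, -0.0242, 0.0473]
tool_rot: [0.0, 0.749, 0.662, 0.0]
contact_force: [0.2, -0.2, 0.7]
gripper_width: -0.002
grasp_force: 0.0
```

View pics/s2.png

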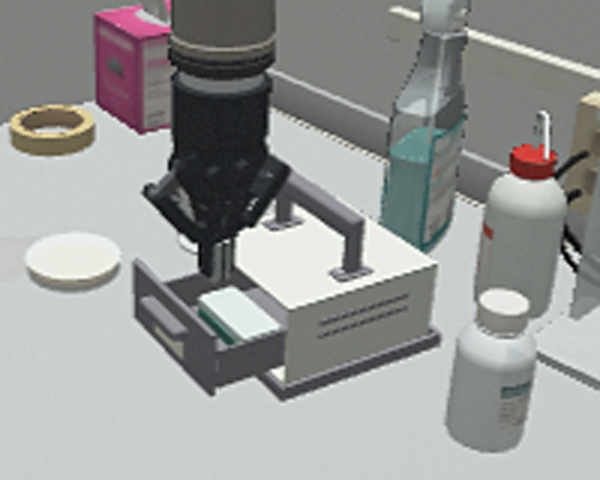

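The view shows the fingers at (220,260), inside the drawer tray behind its front at (170,320). They passed over the front because the descent lagged. I'll go up, back and down, then check before pushing.

```bash
python3 -m jog '[[0,0,-3,0],[0,0,-6,0],[0,0,-9,0],[0,0,-9,0],[0,0,-9,0]]'; python3 -m jog '[[-0.6,-3,0,0],[-0.6,-6,0,0],[-0.6,-9,0,0],[-0.6,-10,0,0],[-0.6,-10,0,0],[-0.6,-10,0,0]]' 
python3 - <<'E'
from h import *
from station import bot
c=bot.read_camera("scene")
k=kitframe(cloud(c)).reshape(-1,3);print(kitframe(np.array(bot.get_obs()["eef_pos"])).round(4))
cc=bot.read_camera("top");kt=kitframe(cloud(cc)).reshape(-1,3)
for k in(k,kt):
    q=k[(abs(k[:,1])<.029)&(k[:,2]>.05)&(k[:,2]<.068)&(k[:,0]<-.1)&(k[:,0]>-.17)]
    if len(q)>5: print(len(q),np.percentile(q,[2,50,98],axis=0).round(3).tolist())
a=np.hstack([cv2.resize(x["pixels"][r[0]:r[0]+160,r[1]:r[1]+130,::-1],None,fx=3,fy=3) for x,r in((c,(130,210)),(cc,(110,240)))])
cv2.imwrite("pics/s3.png",a)
E
```

```text
t: 4.67
eef_pos: [0.5588, -0.0241, 0.1388]
tool_rot: [0.001, 0.749, 0.662, 0.002]
contact_force: [-0.6, -0.3, -1.1]
gripper_width: 0.001
grasp_force: 0.0
t: 5.17
eef_pos: [0.4577, -0.0175, 0.1369]
tool_rot: [-0.0, 0.749, 0.663, 0.0]
contact_force: [-0.2, -0.6, 0.7]
gripper_width: 0.001
grasp_force: 0.0
[-0.196   0.0008  0.1371]
133 [[-0.156, -0.028, 0.055], [-0.149, -0.003, 0.063], [-0.141, 0.027, 0.068]]
```

View pics/s3.png

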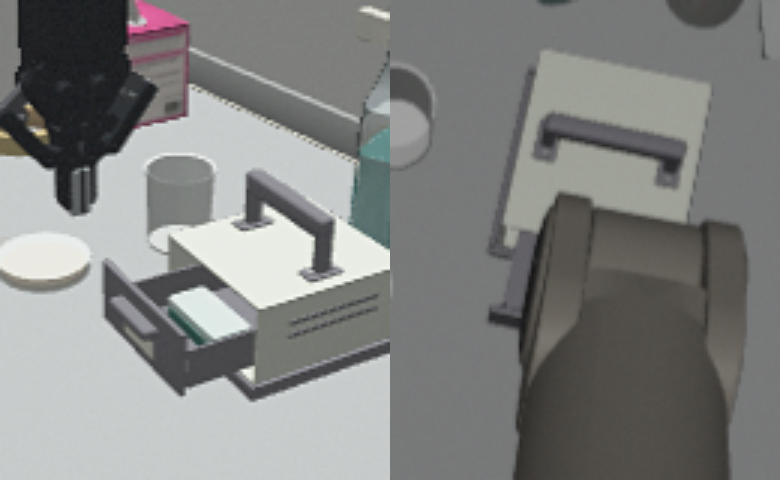

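The drawer is untouched: the pull is still at kit x -155 and the tool is in front of it at -196. Now I lower in a call of its own.

```bash
python3 -m jog '[[0,0,2,0],[0,0,4,0],[0,0,6,0],[0,0,8,0],[0,0,9,0],[0,0,9,0],[0,0,9,0]]' 
python3 - <<'E'
from h import *
from station import bot
c=bot.read_camera("scene")
e=np.array(bot.get_obs()["eef_pos"]);print(kitframe(e).round(4))
M=np.linalg.inv(c["pose"]);p=M[:3,:3]@e+M[:3,3];f=192/np.tan(np.radians(c["fovy"])/2)
u,v=c["cx"]+f*p[0]/p[2],c["cy"]+f*p[1]/p[2];print((u-200)*3,(v-130)*3)
cv2.imwrite("pics/s4.png",cv2.resize(c["pixels"][130:290,200:400,::-1],None,fx=3,fy=3,interpolation=2))
E
```

```text
t: 5.85
eef_pos: [0.4581, -0.0183, 0.047]
tool_rot: [0.0, 0.749, 0.662, -0.001]
contact_force: [-0.7, 0.8, 0.7]
gripper_width: 0.002
grasp_force: 0.0
[-0.1961  0.0003  0.0476]
109.64521432345498 344.5335109191825
```

View pics/s4.png

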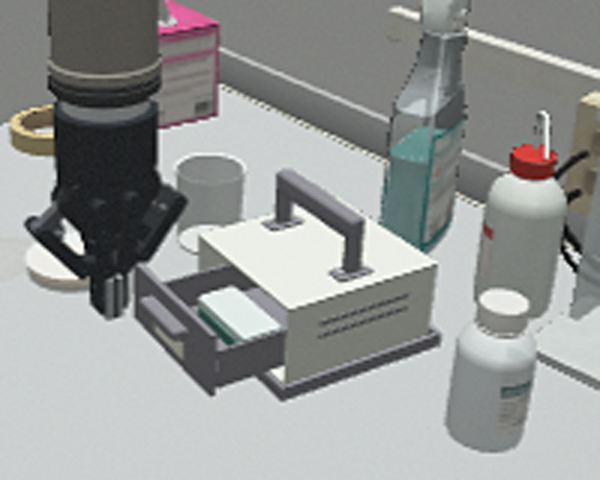

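The drawn tip is at about (116,318), but the calibration puts the reported TCP at (110,344). I'll measure the real fingertip from depth.

```bash
python3 - <<'E'
from h import *
from station import bot
c=bot.read_camera("scene");P=kitframe(cloud(c))
for u,v in((236,228),(238,234),(234,225),(240,230),(238,222),(238,215)): print(u,v,P[v,u].round(3),c["pixels"][v,u])
w=bot.read_camera("wrist");K=kitframe(wcloud(w));cv2.imwrite("pics/w2.png",w["pixels"][...,::-1])
for v in range(215,270,8): print(v,K[v,256].round(3),w["pixels"][v,256])
e=np.array(bot.get_obs()["eef_pos"]);print("cam-tcp",w["pose"][:3,3]-e)
E
```

```text
236 228 [-0.202 -0.01   0.102] [100 103 103]
238 234 [-0.197 -0.011  0.085] [53 54 54]
234 225 [-0.206 -0.009  0.11 ] [40 43 42]
240 230 [-0.193 -0.013  0.095] [92 96 97]
238 222 [-0.197 -0.011  0.117] [56 57 58]
238 215 [-0.191 -0.001  0.128] [53 55 60]
215 [-0.195 -0.014 -0.   ] [179 178 177]
223 [-0.195 -0.021 -0.001] [176 175 173]
231 [-0.195  0.011  0.081] [103 102 102]
239 [-0.195  0.011  0.091] [50 52 50]
247 [-0.195  0.011  0.098] [42 44 46]
255 [-0.195  0.011  0.106] [36 38 36]
263 [-0.195  0.011  0.113] [42 40 41]
cam-tcp [0.00962412 0.07671721 0.17170227]
```

View pics/w2.png

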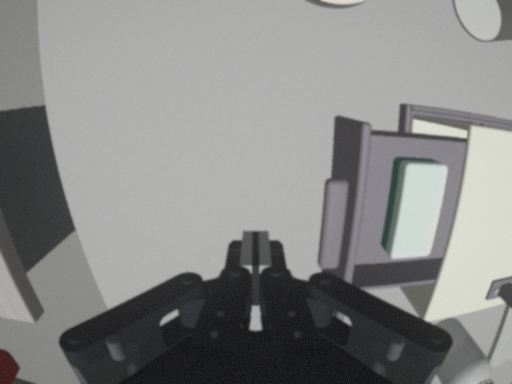

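Both cameras put the real fingertip at z of about 0.08, some 30 mm above the reported TCP height. That is why it cleared the drawer front. From here on I trust the cameras for the tip height. I'll lower another 3 cm, which is still clear of the table either way, and measure again.

```bash
python3 -m jog '[[0,0,1,0],[0,0,2,0],[0,0,3,0],[0,0,3,0],[0,0,3,0]]' 
cat >> h.py <<'E'
def tip(bot):
    e=np.array(bot.get_obs()["eef_pos"]);ek=kitframe(e);print("tcp kit",ek.round(4))
    for n,cl in(("scene",cloud),("wrist",wcloud)):
        c=bot.read_camera(n);k=kitframe(cl(c)).reshape(-1,3)
        q=k[(abs(k[:,0]-ek[0])<.016)&(abs(k[:,1]-ek[1])<.02)&(k[:,2]>.006)&(k[:,2]<e[2]+.1)]
        print(n,len(q),"lowest z",np.sort(q[:,2])[:60:6].round(3),"x range",np.percentile(q[:,0],[2,98]).round(3))
E
python3 -c "
from h import *
from station import bot
tip(bot)"
```

```text
t: 6.42
eef_pos: [0.4567, -0.0181, 0.0163]
tool_rot: [-0.001, 0.749, 0.662, -0.001]
contact_force: [-0.4, -0.3, 1.6]
gripper_width: -0.002
grasp_force: 0.0
tcp kit [-1.979e-01  1.000e-04  1.630e-02]
scene 302 lowest z [0.048 0.051 0.054 0.056 0.057 0.059 0.06  0.061 0.063 0.064] x range [-0.213 -0.184]
wrist 5334 lowest z [0.05  0.05  0.051 0.051 0.051 0.052 0.052 0.052 0.052 0.052] x range [-0.211 -0.183]
```

The tip is really at z 0.048, a consistent offset of +32 mm, and the finger backs are at ±14.5 mm. Now I push.

```bash
python3 -m jog '[[0,1,0,0],[0,2,0,0],[0,3,0,0],[0,3.8,0,0],[0,4.6,0,0],[0,5.4,0,0],[0,6.2,0,0],[0,7,0,0],[0,7.6,0,0],[0,8.0,0,0],[0,8.4,0,0],[0,8.7,0,0],[0,8.7,0,0]]'
python3 -m jog '[[0,0.2,0,0],[0,0.4,0,0],[0,0.6,0,0],[0,0.6,0,0]]'
```

```text
t: 7.6
eef_pos: [0.5436, -0.0286, 0.017]
tool_rot: [-0.0, 0.749, 0.662, -0.0]
contact_force: [-1.9, 0.4, 0.7]
gripper_width: -0.002
grasp_force: 1.0
t: 7.93
eef_pos: [0.5481, -0.0291, 0.0168]
tool_rot: [-0.001, 0.749, 0.662, -0.001]
contact_force: [-2.3, -1.1, -1.9]
gripper_width: 0.001
grasp_force: 1.3
```

```bash
python3 -m jog '[[0,0.2,0,0],[0,0.4,0,0],[0,0.6,0,0],[0,0.6,0,0]]'; python3 -m jog '[[0,0.2,0,0],[0,0.4,0,0],[0,0.4,0,0],[0,0.4,0,0]]'
python3 - <<'E'
from h import *
from station import bot
print(kitframe(np.array(bot.get_obs()["eef_pos"])).round(4))
k=kitframe(cloud(bot.read_camera("scene"))).reshape(-1,3)
q=k[(k[:,1]<-.04)&(k[:,1]>-.062)&(k[:,2]>.03)&(k[:,2]<.066)&(k[:,0]<-.05)&(k[:,0]>-.17)]
print("drawer front x (home -77)",len(q),np.percentile(q[:,0],[2,10,50,90]).round(3))
E
```

```text
t: 8.27
eef_pos: [0.553, -0.0296, 0.0168]
tool_rot: [-0.003, 0.749, 0.662, -0.002]
contact_force: [-10.6, 1.8, 8.1]
gripper_width: 0.004
grasp_force: 5.4
t: 8.6
eef_pos: [0.553, -0.0296, 0.0162]
tool_rot: [-0.005, 0.749, 0.662, -0.004]
contact_force: [-19.9, 3.2, 15.2]
gripper_width: -0.0
grasp_force: 10.1
[-0.1009  0.0008  0.0162]
drawer front x (home -77) 77 [-0.076 -0.075 -0.074 -0.073]
```

The drawer front is flush at kit x -75 and the stop took about 20 N, so the drawer is home. Next I back off, rise, open, and place the tool above the handle.

```bash
python3 -m jog '[[0,-1.5,0,0],[0,-3,0,0],[0,-3,0,0],[0,-3,-4,0],[0,-3,-8,0],[0,-3,-12,0],[0,-3,-16,0],[0,-3,-18,0],[0,-3,-18,0],[0,-3,-18,0]]' -1
python3 -m jog '[[0,1,0,0],[0,5,0,0],[0,9,0,0],[0,13,0,0],[0,13,0,0],[0,13,0,0],[0,13,0,0]]'
python3 - <<'E'
from h import *
from station import bot
o=bot.get_obs();e=np.array(o["eef_pos"]);print(kitframe(e).round(4),o["tool_rot"].round(3))
for n,cl in(("top",cloud),("scene",cloud),("wrist",wcloud)):
    c=bot.read_camera(n);k=kitframe(cl(c)).reshape(-1,3)
    hb=k[(abs(k[:,1])<.065)&(k[:,2]>.120)&(k[:,2]<.142)&(abs(k[:,0])<.03)]
    if len(hb)>5: print(n,"bar",len(hb),np.percentile(hb,[2,50,98],axis=0).round(3).tolist(),np.polyfit(hb[:,1],hb[:,0],1).round(3))
    fr=k[(abs(k[:,1])<.06)&(k[:,2]>.03)&(k[:,2]<.07)&(k[:,0]<-.05)&(k[:,0]>-.17)]
    if len(fr)>5: print(n,"front",len(fr),np.percentile(fr[:,0],[2,50,98]).round(3))
    fi=k[(abs(k[:,0]-0)<.065)&(abs(k[:,1])<.02)&(k[:,2]>.15)&(k[:,2]<.35)]
    if len(fi)>5:
        fi=fi[np.argsort(fi[:,2])];print(n,"fingers",len(fi),fi[:80:10].round(3).tolist())
    cv2.imwrite(f"pics/{n}5.png",c["pixels"][...,::-1])
E
```

```text
t: 9.48
eef_pos: [0.5323, -0.0266, 0.1989]
tool_rot: [0.001, 0.749, 0.662, 0.002]
contact_force: [0.1, -0.7, -0.1]
gripper_width: 1.001
grasp_force: 0.0
t: 10.07
eef_pos: [0.6584, -0.0433, 0.1949]
tool_rot: [-0.001, 0.749, 0.662, -0.002]
contact_force: [-0.2, 0.3, 1.1]
gripper_width: 0.998
grasp_force: 0.0
[0.0054 0.0003 0.1949] [-0.001  0.749  0.662 -0.002]
scene bar 262 [[-0.007, -0.053, 0.121], [-0.004, -0.008, 0.132], [0.008, 0.05, 0.136]] [-0.013 -0.002]
scene front 370 [-0.088 -0.075 -0.072]
scene fingers 1453 [[0.048, 0.006, 0.241], [-0.045, -0.005, 0.243], [0.05, 0.009, 0.245], [0.049, -0.011, 0.246], [0.048, -0.008, 0.248], [0.048, -0.004, 0.249], [0.047, -0.001, 0.251], [0.062, -0.005, 0.252]]
wrist bar 2276 [[-0.004, -0.048, 0.129], [0.003, 0.007, 0.133], [0.011, 0.054, 0.134]] [0.002 0.003]
wrist front 404 [-0.086 -0.082 -0.077]
wrist fingers 29113 [[0.048, 0.005, 0.237], [-0.037, -0.007, 0.239], [-0.038, 0.008, 0.239], [-0.038, 0.002, 0.24], [0.048, 0.008, 0.24], [0.049, -0.003, 0.24], [-0.037, -0.001, 0.24], [-0.037, 0.008, 0.241]]
```

View pics/wrist5.png

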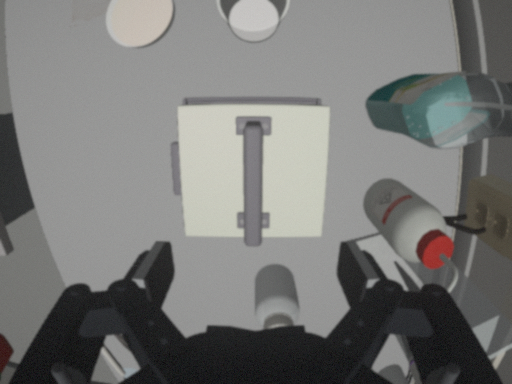

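The wrist view shows the drawer shut, with its pull at (176,168) about 12 mm proud. The bar at (253,185) runs midway between the open fingers at (155,270) and (355,270). I'll shift 2.5 mm back, lower, and grip.

```bash
python3 -m jog '[[0.2,-0.25,3,0],[0.2,-0.25,6,0],[0.2,-0.25,9,0],[0.2,-0.25,11,0],[0.2,-0.25,12.5,0],[0.2,-0.25,12.5,0],[0.2,-0.25,12.5,0]]'
python3 -m jog '[[0,0,0,0],[0,0,0,0],[0,0,0,0],[0,0,0,0],[0,0,0,0],[0,0,0,0],[0,0,0,0],[0,0,0,0],[0,0,0,0],[0,0,0,0]]' 1 70
python3 - <<'E'
from station import bot
import cv2
cv2.imwrite("pics/s6.png",cv2.resize(bot.read_camera("scene")["pixels"][110:290,200:400,::-1],None,fx=3,fy=3,interpolation=2))
E
```

```text
t: 10.8
eef_pos: [0.6561, -0.0403, 0.0723]
tool_rot: [-0.0, 0.749, 0.662, -0.0]
contact_force: [0.3, -0.8, 0.6]
gripper_width: 1.004
grasp_force: 0.0
t: 11.63
eef_pos: [0.6562, -0.0403, 0.0724]
tool_rot: [-0.001, 0.749, 0.662, -0.0]
contact_force: [-4.9, 0.9, 6.4]
gripper_width: 0.177
grasp_force: 69.3
```

View pics/s6.png

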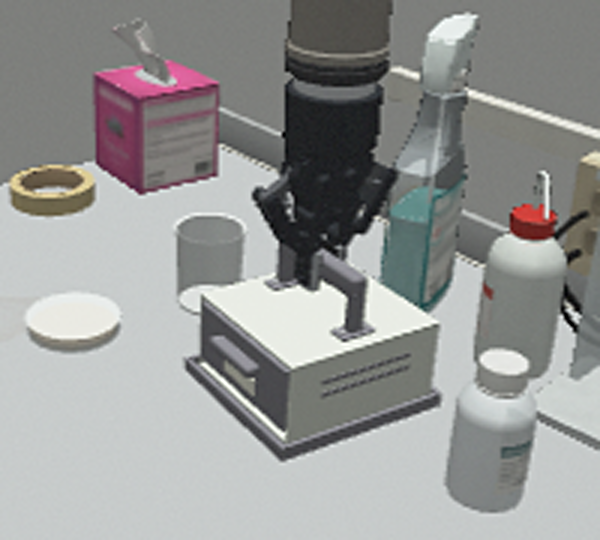

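The fingers hold the bar at (315,270), with a width reading of about 15 mm, and the drawer is shut. Now I lift 14.4 cm.

```bash
python3 -m jog '[[0,0,-0.4,0],[0,0,-0.9,0],[0,0,-1.6,0],[0,0,-2.5,0],[0,0,-3.5,0],[0,0,-4.5,0],[0,0,-5.5,0],[0,0,-6.5,0],[0,0,-7.5,0],[0,0,-8.5,0],[0,0,-9.5,0],[0,0,-10.5,0],[0,0,-11.5,0],[0,0,-12.5,0],[0,0,-13.3,0],[0,0,-13.9,0],[0,0,-14.2,0],[0,0,-14.4,0],[0,0,-14.4,0],[0,0,-14.4,0]]'
python3 -m jog '[[0,0,0,0],[0,0,0,0],[0,0,0,0],[0,0,0,0],[0,0,0,0],[0,0,0,0],[0,0,0,0],[0,0,0,0],[0,0,0,0],[0,0,0,0]]'
python3 - <<'E'
from h import *
from station import bot
c=bot.read_camera("scene");P=kitframe(cloud(c));k=P.reshape(-1,3);g=c["pixels"].reshape(-1,3).astype(int)
q=k[(abs(k[:,1])<.07)&(abs(k[:,0])<.075)&(k[:,2]>.21)&(k[:,2]<.24)&(g.min(1)>150)]
A=np.c_[q[:,:2],np.ones(len(q))];s=np.linalg.lstsq(A,q[:,2],rcond=None)[0];print("top plane (expect z .225)",len(q),s.round(3))
cv2.imwrite("pics/s7.png",cv2.resize(c["pixels"][80:290,200:400,::-1],None,fx=2.8,fy=2.8,interpolation=2))
E
```

```text
t: 13.35
eef_pos: [0.6566, -0.0405, 0.2158]
tool_rot: [-0.0, 0.749, 0.662, -0.0]
contact_force: [-0.7, 0.2, -5.0]
gripper_width: 0.175
grasp_force: 68.6
t: 14.18
eef_pos: [0.6568, -0.0405, 0.2162]
tool_rot: [0.0, 0.749, 0.662, 0.0]
contact_force: [-0.1, -0.1, -5.4]
gripper_width: 0.176
grasp_force: 68.6
top plane (expect z .225) 1084 [0.001 0.001 0.227]
```

View pics/s7.png

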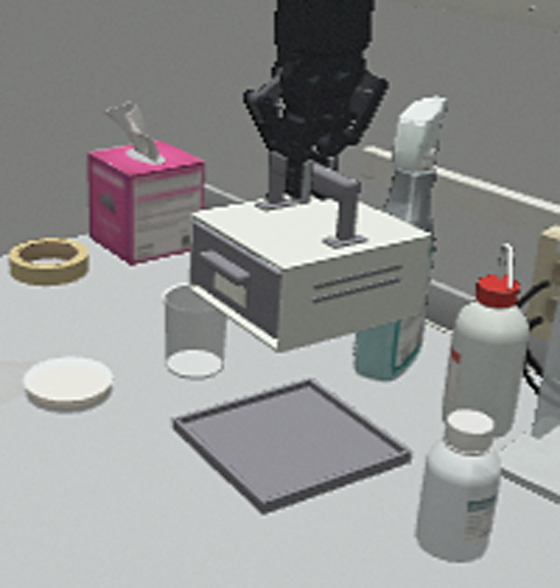

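The kit hangs level above the empty dock at (290,445), its top plane at z 0.227, so the underside is at about 0.152. The drawer is shut and the bystanders are standing, so I'm handing in.

```bash
python3 -c "
from station import bot
print(bot.hand_in())"
```

```text
the job is handed in; nothing more can be done
None
```

The drawer was pushed home with the kit in its dock, and the kit was handed in held level by its handle with its underside about 15 cm above the worktop, drawer shut and bystanders standing; the hand-in returned no verdict.

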